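# Put the four samples into their spill trays

## Robot

A 6-joint arm with a two-finger parallel gripper is mounted at the origin on a cart in front of the work surface, level with it; the furniture and walls round the work are solid. World frame = base frame: x ahead of the robot, y to its left, z up, the work surface at z = 0. Lengths are in m, angles in rad, forces in N, time in s.
With the tool pointing down it reaches from about 0.25 to 0.725 m from the base axis. Payload 4 kg.
Tool frame: the origin (TCP) lies at the very end of the fingers, on their centre line; the grasp point (between the pads) lies 19 mm behind it; z points along the fingers, y is the line along which they close (so a half turn about z gives the same grasp; the last joint's range is limited). The gripper opens to 85 mm and grips with 20 to 120 N. Pads are 22 mm wide; open, the fingers measure 114 mm over their backs; the gripper's body (76 mm by 85 mm) begins 54 mm behind the grasp point. The pads swing forward as they close: fully open they stand 13 mm farther back than shut.
Start: joints at [1.125, 0.241, 0.005, 1.335, 0, 1.571], TCP at [0.216, 0.451, 0.231] pointing down, gripper open.
Joint ranges: [-2.72, 2.72], [-1.05, 1.87], [-1.09, 1.28], [-1.99, 2.15], [-1.42, 1.44], [-3.14, 3.14]. Speed limits (rad/s): [2.79, 2.79, 3.14, 3.14, 3.14, 3.14].

## Interface

Orientations are given as a unit quaternion [w, x, y, z].
In Python, from plant import manip gives the robot as it stands. The module is installed in compiled form; this text tells all that it offers.
- The arm moves only by the tool send_rows, never from a script. Its argument "motion" is a list of rows, each an object with "delta_pos": the shift along the tool's x, y, z in units of 40 mm (1.0 is 40 mm), a list of three; "spin": the turn about the tool's z in units of 5 degrees (1.0 is 5 degrees). A call has exactly 10 rows; each row shifts and turns the commanded pose from where the row before left it, along the tool's axes as they then stand; what a row does not reach is not made up. A row lasts 1/10 s, in which the tool goes at most 50 mm and 8.59 degrees, less where a joint would pass 70% of its speed; a pose out of reach is approached as far as the arm can. A call is refused whole if a number of a shift passes 1 or a number of a turn 1, either way. A call with a gripper value outside its range is refused whole. "grip" is the opening, from 0 (shut) to 1 (fully open), set as the call begins (left out, the last holds). The fingers move at their own pace and stop on an object; the grip force is fixed at half the most. Time passes only in rows, so rows that do not move let the fingers close, or fill a call up. It gives the time, the measured TCP pose, the force, the opening and the grip force at its end, in the units of the state.
- manip.observe(): the state, without advancing time (a new reading comes with each control period).
- manip.grab_frame(name): name is "scene" or "top" or "wrist"; returns a dict with "color" (480x640x3 uint8, red, green, blue), "range_z" (480x640 float32, m along the optical axis (not along the pixel's ray), 0 where there is no reading), "mtx" (3x3 intrinsics, pixels), "world_to_cam" (4x4, takes a point from world to camera coordinates). Camera axes: x right, y up, looking along -z (the intrinsics and any distortion apply to the point x, -y, -z); pixel columns grow to the right and rows downward; lengths in m; the calibration is good to about 2 mm. A picture is of the moment at which its call begins.
- manip.hand_in(): hands the job in; it is judged then, once.
Trained networks look in a picture, given as the dict that the camera call returned (one of the last four; its "shot" number tells which), for a name from the list of things; names that differ only in an ending like _2 or _b are one class to them, and where a whole thing is asked for, a point or a joint stands for the part that bears it (a point fixed in the world has none). Each returns a list of dicts, best first, with "conf" (0 to 1); they miss things now and then, are a little off and sometimes report something else, mostly with a low value. They report only what shows in the picture. A call takes as long as a camera call. They do not tell look-alikes from the thing itself.
- manip.regions_of(label, picture): "region" (480x640 bool, what is visible of it) and "point" ([column, row] in pixels, amid what is visible of it).
- manip.place_of(label, picture): "point" ([column, row] in pixels: a listed point, or the origin of a listed thing).
The state is a dict: "time_s": time; "q": joint angles; "qvel": joint speeds; "joint_efforts": joint torques, N m; "eef_pos": TCP position; "tcp_rot": TCP orientation; "contact_force": force on the tool from outside, world axes, zero at the start; "ft_torque": the same for the moment, N m; "opening": opening from 0.0 (shut) to 1.0 (fully open); "grasp_force": force on a finger pad.
Only numpy, scipy, OpenCV 4.12 (cv2) and the standard library are available. Lean on these libraries where they do the work, as an engineer would, in place of code of your own. Each camera call takes 0.05 s, during which the arm holds its last target. There are 200 camera calls.

## Task

Stand the four samples from the middle of the worktop in the white spill trays of their own shape and size: the screw-cap vial in the small round tray, the square cuvette in the small square tray, the round bottle in the large round tray and the square bottle in the large square tray. Keep each one upright, set it down flat on the tray's floor without dropping it and let go. Leave the conical flask and the dropper bottle where they stand.

Things in the scene. Friction and masses are not known exactly. Their poses are not given: they have to be found in the camera images.
- vial: Small upright cylindrical glass vial with a pale grey-white screw cap as wide as the glass; 24 mm diameter, 52 mm high, about 25 g. Origin at the centre of its underside, z up. Loose. Grip it across the body anywhere above 15 mm.
- cuvette: Small upright square clear cuvette with yellowish content, open at the top; 18 x 18 mm, 52 mm high, about 20 g. Origin at the centre of its underside, z up. Loose. Its flat faces look along its x and y axes; grip two parallel faces.
- round_bottle: Tall round clear bottle with a blue screw cap, in the near row in the middle of the worktop (not the one far right); body 62 mm diameter, 142 mm high over the cap, about 150 g. Origin at the centre of its underside, z up. Loose. The cap, on the axis, is 42 mm in diameter (z 117 to 142 mm); below it the shoulder widens. Grip by the cap from above, pad centre about 132 mm above its foot.
- square_bottle: Tall square white bottle with a blue round screw cap, in the near row (not those on the shelf); body 66 x 66 mm with faces along its x and y axes, flat shoulder at 114 mm, 137 mm high with cap, about 150 g. Origin at the centre of its underside, z up. Loose. The cap, on the axis, is 54 mm in diameter. Grip by the cap from above, fingertips no lower than 115 mm above its foot.
- small_round_holder: Small low round white tray with a thin upright rim and a grey disc on its floor; for the vial. Outside 48 mm diameter, 14 mm high; inside 40 mm diameter; floor 4 mm above the worktop. Fixed to the worktop. Origin at the centre of its underside, z up. 
- small_square_holder: Small low square white tray with a thin upright rim and a grey square on its floor; for the cuvette. Outside 42 x 42 mm, 14 mm high; inside 34 x 34 mm; floor 4 mm above the worktop; sides along its x and y axes. Fixed to the worktop. Origin at the centre of its underside, z up. 
- large_round_holder: Large low round white tray with a thin upright rim and a grey disc on its floor; for the round bottle. Outside 88 mm diameter, 16 mm high; inside 80 mm diameter; floor 4 mm above the worktop. Fixed to the worktop. Origin at the centre of its underside, z up. 
- large_square_holder: Large low square white tray with a thin upright rim and a grey square on its floor; for the square bottle, which only fits with its faces roughly parallel to the tray's sides. Outside 92 x 92 mm, 16 mm high; inside 84 x 84 mm; floor 4 mm above the worktop; sides along its x and y axes. Fixed to the worktop. Origin at the centre of its underside, z up. 
- flask: Clear conical flask with a red bung, in the near row (another at the far right belongs to the room), 76 mm diameter at the foot, narrow neck, 137 mm high. Origin at the centre of its underside, z up. Loose. Not to be moved.
- dropper: Small white dropper bottle, 27 mm diameter, 53 mm high, stepping in to a narrow nozzle. Origin at the centre of its underside, z up. Loose. Not to be moved.
There are look-alikes about, which are no part of the job. Leave any yellow look-alike of the square_bottle alone.

How it is judged:
At the end, for the whole second after the job is handed in: Each sample stands released and at rest in its own tray: centre within 12 (vial), 13 (cuvette), 12.5 (round bottle), 14.5 mm (square bottle) of the tray's, foot under 9 mm above the tray's underside, lean under 0.1 rad; flask and dropper bottle upright within 20 mm of their start (horizontal distance between vial and small_round_holder below 0.012 m and z of vial in the frame of small_round_holder below 0.009 m and angle between each of vial, cuvette, round_bottle, square_bottle, flask, dropper's own z axis and vertical below 0.1 rad and linear speed of each of vial, cuvette, round_bottle, square_bottle below 0.02 m/s and contact force between each of vial, cuvette, round_bottle, square_bottle and the fingers below 0.05 N and horizontal distance between cuvette and small_square_holder below 0.013 m and z of cuvette in the frame of small_square_holder below 0.009 m and horizontal distance between round_bottle and large_round_holder below 0.0125 m and z of round_bottle in the frame of large_round_holder below 0.009 m and horizontal distance between square_bottle and large_square_holder below 0.0145 m and z of square_bottle in the frame of large_square_holder below 0.009 m and distance of each of flask, dropper from where it was at the start of the episode below 0.02 m); the robot touches nothing.
It fails at once if a sample is let fall (touched by nothing with its foot more than 30 mm above the worktop) ((height (world z) of vial above 0.03 m and contact force between vial and anything else below 0.003 N) or (height (world z) of cuvette above 0.03 m and contact force between cuvette and anything else below 0.003 N) or (height (world z) of round_bottle above 0.03 m and contact force between round_bottle and anything else below 0.003 N) or (height (world z) of square_bottle above 0.03 m and contact force between square_bottle and anything else below 0.003 N)).
It fails at once if a sample leans more than 0.6 rad (angle between any of vial, cuvette, round_bottle, square_bottle's own z axis and vertical above 0.6 rad).
It fails at once if the conical flask is moved more than 20 mm or knocked over (distance of flask from where it was at the start of the episode above 0.02 m or angle between flask's own z axis and vertical above 0.4 rad).
It fails at once if the dropper bottle is moved more than 20 mm or knocked over (distance of dropper from where it was at the start of the episode above 0.02 m or angle between dropper's own z axis and vertical above 0.4 rad).
It also fails if it takes over 128 s, if anything falls off the work surface, if the arm or the gripper's body presses on something with over 40 N, if the wrist force passes 120 N, or if a joint passes its speed limit or range.

## Working session

There is one attempt and no reset: what is moved stays moved. The work goes in short steps, Python scripts to look and compute and a tool call to move; the robot and the scene stay as the last step left them, time stands still between calls to the robot, and variables do not carry over. Pictures are saved under pics/ and viewed, at most 14 in all, crops included, and the job is handed in when it is done.

Besides the shell and the picture viewer there is one more tool, called after "Request:" as name([rows], argument=value, ...), one row to a line, values as JSON. send_rows: Moves the arm, as the interface text tells. Its arguments: {"type":"object","properties":{"motion":{"type":"array","items":{"type":"object","properties":{"delta_pos":{"type":"array","items":{"type":"number"}},"spin":{"type":"number"}}}},"grip":{"type":"number"}},"required":["motion"]}

```bash
mkdir -p pics
cat > h.py <<'E'
import numpy as np, cv2
from plant import manip
def world(p,u,v,z=None):
    K=p["mtx"];T=np.linalg.inv(p["world_to_cam"]);d=np.array([(u-K[0,2])/K[0,0],-(v-K[1,2])/K[1,1],-1.0])
    if z is None:
        r=p["range_z"][int(v),int(u)]; return (T@np.append(d*r,1))[:3]
    o=T[:3,3];w=T[:3,:3]@d
    return o+w*(z-o[2])/w[2]
def cloud(p,mask):
    v,u=np.nonzero(mask&(p["range_z"]>0));K=p["mtx"];r=p["range_z"][v,u]
    c=np.stack([(u-K[0,2])/K[0,0]*r,-(v-K[1,2])/K[1,1]*r,-r,np.ones_like(r)])
    return (np.linalg.inv(p["world_to_cam"])@c)[:3].T
N=["vial","cuvette","round_bottle","square_bottle","small_round_holder","small_square_holder","large_round_holder","large_square_holder","flask","dropper"]
def save(p,n): cv2.imwrite("pics/"+n,cv2.cvtColor(p["color"],cv2.COLOR_RGB2BGR))
E
python3 - <<'E'
from h import *
s=manip.observe();print(s["eef_pos"],s["tcp_rot"],s["opening"])
for c in ["scene","top"]:
    p=manip.grab_frame(c);save(p,c+"0.png");print(c,np.round(np.linalg.inv(p["world_to_cam"])[:3,3],2))
    for n in N:
        for r in manip.place_of(n,p)[:3]:
            if r["conf"]>.2:
                u,v=r["point"];print(n,round(r["conf"],2),np.round([u,v]),np.round(world(p,u,v,0.004 if "holder" in n else 0),3))
E
```

```text
[0.215329   0.45056453 0.23041554] [-2.17742200e-04  2.21069081e-01  9.75257604e-01 -1.01029205e-03] 0.9992372283411807
scene [-0.16 -0.64  0.79]
vial 0.67 [259. 192.] [0.552 0.262 0.   ]
round_bottle 0.71 [243. 235.] [0.425 0.166 0.   ]
round_bottle 0.5 [398. 267.] [ 0.571 -0.135  0.   ]
square_bottle 0.93 [364. 312.] [ 0.433 -0.166 -0.   ]
square_bottle 0.87 [325. 358.] [ 0.306 -0.188  0.   ]
square_bottle 0.58 [458. 271.] [ 0.642 -0.226  0.   ]
small_round_holder 0.75 [401. 269.] [ 0.565 -0.145  0.004]
small_square_holder 0.57 [314. 211.] [0.584 0.114 0.004]
large_round_holder 0.79 [431. 366.] [ 0.412 -0.329  0.004]
large_square_holder 0.84 [310. 272.] [ 0.437 -0.023  0.004]
flask 0.91 [200. 201.] [0.438 0.333 0.   ]
dropper 0.79 [359. 240.] [ 0.58  -0.024  0.   ]
top [0.35 0.01 1.05]
vial 0.76 [188. 204.] [0.56  0.277 0.   ]
cuvette 0.76 [480. 202.] [ 0.552 -0.298  0.   ]
round_bottle 0.69 [247. 269.] [0.43  0.162 0.   ]
square_bottle 0.89 [439. 160.] [ 0.639 -0.222  0.   ]
square_bottle 0.75 [432. 329.] [ 0.306 -0.192  0.   ]
square_bottle 0.68 [410. 264.] [ 0.432 -0.155  0.   ]
small_round_holder 0.88 [401. 202.] [ 0.555 -0.142  0.004]
small_square_holder 0.6 [270. 190.] [0.584 0.115 0.004]
large_round_holder 0.75 [494. 269.] [ 0.42  -0.316  0.004]
large_round_holder 0.52 [245. 269.] [0.429 0.166 0.004]
large_square_holder 0.86 [333. 264.] [ 0.435 -0.006  0.004]
flask 0.81 [162. 270.] [0.432 0.328 0.   ]
flask 0.41 [412. 266.] [ 0.428 -0.159  0.   ]
dropper 0.5 [338. 199.] [ 0.564 -0.018  0.   ]
```

View pics/scene0.png

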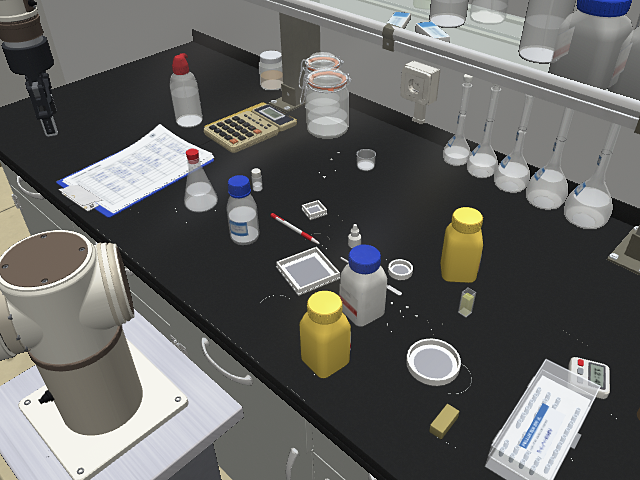

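View pics/top0.png

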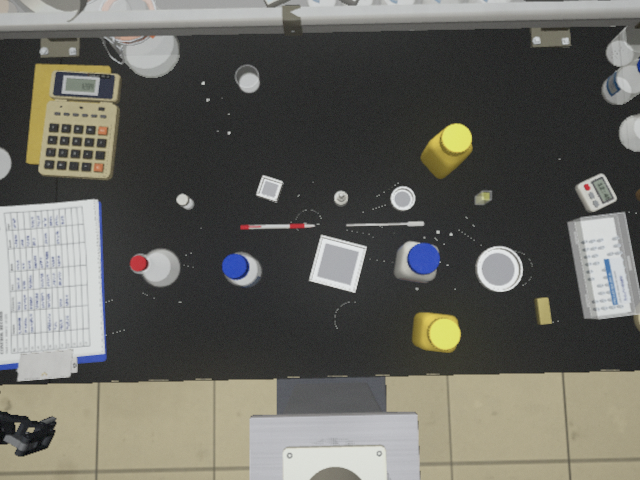

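Scene picture. Blue-capped candidates: the round bottle (240,210) and the white square bottle (364,285). Yellow look-alikes are at (325,335) and (462,245). The vial is at (257,180), the cuvette at (467,302) and the dropper at (355,237). The flask with the red bung is at (200,185); the red-capped bottle at (185,90) is no part of the job. I choose by the description and measure next.

```bash
cat > m.py <<'E'
from h import *
p=manip.grab_frame("top");c=p["color"];hsv=cv2.cvtColor(c,cv2.COLOR_RGB2HSV);full=np.ones((480,640),bool)
def box(u0,v0,u1,v1):
    m=np.zeros((480,640),bool);m[v0:v1,u0:u1]=1;return m
blue=(hsv[...,0]>105)&(hsv[...,0]<130)&(hsv[...,1]>150)
for n,b in [("round_bottle",(218,245,270,295)),("square_bottle",(385,235,445,290)),("vial",(172,190,200,215)),("cuvette",(470,185,497,210)),("dropper",(330,185,352,210)),("flask",(125,240,185,290)),("yel_near",(405,305,470,360)),("yel_far",(415,115,480,185))]:
    P=cloud(p,box(*b));P=P[P[:,2]>.02]
    if len(P)==0: print(n,"none");continue
    zt=np.percentile(P[:,2],98);Q=P[P[:,2]>zt-.004]
    print(n,len(P),"ztop",zt.round(3),"mid",((Q.min(0)+Q.max(0))/2).round(3),"ext",np.ptp(Q,axis=0).round(3))
    if n=="square_bottle":
        S=P[(P[:,2]>.105)&(P[:,2]<.12)];r=cv2.minAreaRect((S[:,:2]*1000).astype(np.float32));print(" shoulder",len(S),r)
for n,b in [("small_round",(385,183,420,216)),("small_square",(252,172,288,206)),("large_round",(470,243,528,296)),("large_square",(305,230,372,298))]:
    m=(box(*b)&(hsv[...,2]>90)&(hsv[...,1]<60)).astype(np.uint8)
    k,l,st,ce=cv2.connectedComponentsWithStats(m);i=1+st[1:,4].argmax()
    v,u=np.nonzero(l==i);h=.016 if "large" in n else .014
    W=np.array([world(p,a,bb,h)[:2] for a,bb in zip(u,v)])*1000
    print(n,cv2.minAreaRect(W.astype(np.float32)),cv2.minEnclosingCircle(W.astype(np.float32)))
crops=[c[v0:v1,u0:u1] for u0,v0,u1,v1 in [(380,230,450,295),(465,180,500,215),(218,240,268,295),(170,185,205,220)]]
s=manip.grab_frame("scene")["color"]
crops+=[s[240:330,335:395],s[280:325,445,None] if 0 else s[280:325,445:490],s[170:250,220:265],s[160:200,240:275]]
im=np.vstack([np.hstack([cv2.resize(x,(200,200),interpolation=cv2.INTER_CUBIC) for x in crops[i:i+4]]) for i in (0,4)])
cv2.imwrite("pics/crops.png",im[...,::-1])
E
python3 m.py
```

```text
round_bottle 1080 ztop 0.144 mid [0.425 0.162 0.143] ext [0.041 0.039 0.006]
square_bottle 1514 ztop 0.139 mid [ 0.432 -0.159  0.138] ext [0.051 0.051 0.006]
 shoulder 40 ((425.95294189453125, -143.3779754638672), (59.3321418762207, 26.837310791015625), 25.15812873840332)
vial 165 ztop 0.055 mid [0.559 0.276 0.054] ext [0.018 0.019 0.005]
cuvette 159 ztop 0.052 mid [ 0.555 -0.297  0.051] ext [0.018 0.018 0.006]
dropper 137 ztop 0.053 mid [ 0.562 -0.024  0.052] ext [0.005 0.006 0.005]
flask 1263 ztop 0.137 mid [0.433 0.328 0.137] ext [0.026 0.027 0.007]
yel_near 1602 ztop 0.139 mid [ 0.305 -0.188  0.138] ext [0.051 0.052 0.007]
yel_far 1757 ztop 0.139 mid [ 0.64  -0.224  0.138] ext [0.052 0.051 0.006]
small_round ((560.8789672851562, -143.7173309326172), (48.86867904663086, 47.58896255493164), 88.76265716552734) ((560.9849853515625, -143.6270294189453), 24.930095672607422)
small_square ((586.367919921875, 116.45006561279297), (45.36236572265625, 45.13092803955078), 70.12994384765625) ((585.3958129882812, 116.53115844726562), 30.33212661743164)
large_round ((419.3558044433594, -322.3959045410156), (90.49178314208984, 86.37860107421875), 88.77635955810547) ((420.0783386230469, -322.1158447265625), 46.553314208984375)
large_square ((436.156005859375, -13.88376235961914), (93.94731903076172, 94.4253158569336), 74.05175018310547) ((435.9542541503906, -13.4342679977417), 64.6512680053711)
```

View pics/crops.png

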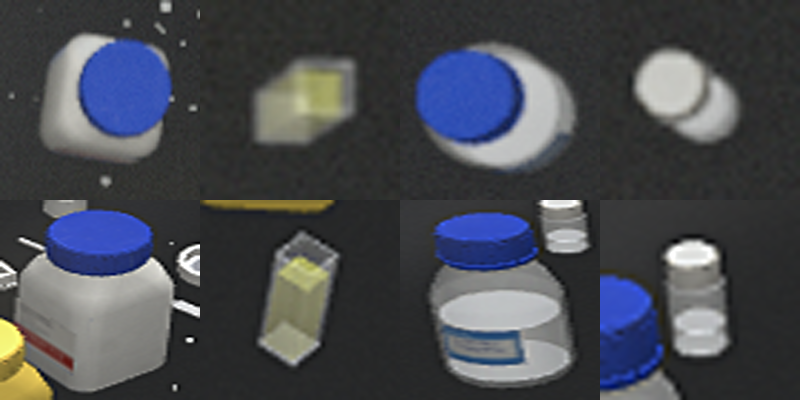

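The crops show the right things: the white square bottle with the blue cap, the clear cuvette with yellow content, the round blue-capped bottle and the grey-capped vial. All of them match the coordinates I measured, so I start with the vial.

Request:
send_rows([
  {"spin":-1},
  {"spin":-1},
  {"spin":-1},
  {"spin":-1},
  {"spin":-1},
  {"spin":-0.1},
  {"delta_pos":[-1,-0.5,0]},
  {"delta_pos":[-1,-0.5,0]},
  {"delta_pos":[-1,-0.5,0]},
  {"delta_pos":[-1,-0.5,0]},
], grip=1)

```text
invalid input at $.motion[0]: expected keys delta_pos, spin
```

Request:
send_rows([
  {"delta_pos":[-0.9,-0.45,0]},
  {"delta_pos":[-0.9,-0.45,0]},
  {"delta_pos":[-0.9,-0.45,0]},
  {"delta_pos":[-0.9,-0.45,0]},
  {"delta_pos":[-0.6,-0.3,0]},
  {"delta_pos":[-0.3,-0.2,0]},
  {"delta_pos":[0,0,0]},
  {"delta_pos":[0,0,0]},
  {"delta_pos":[0,0,0]},
  {"delta_pos":[0,0,0]},
])

```text
invalid input at $.motion[0]: expected keys delta_pos, spin
```

```bash
cat > w.py <<'E'
import sys
from h import *
s=manip.observe();print(s["time_s"],s["eef_pos"].round(4) if hasattr(s["eef_pos"],"round") else s["eef_pos"],np.round(s["tcp_rot"],4),np.round(s["q"],2),s["opening"])
p=manip.grab_frame("wrist");save(p,sys.argv[1])
print("cam",np.linalg.inv(p["world_to_cam"])[:3,3].round(3))
for n in sys.argv[2:]:
    for r in manip.regions_of(n,p)[:3]:
        if r["conf"]<.2: continue
        P=cloud(p,r["region"]);P=P[P[:,2]>.008]
        if len(P)<10: print(n,r["conf"],"few",r["point"]);continue
        zt=np.percentile(P[:,2],97);Q=P[P[:,2]>zt-.005]
        print(n,round(r["conf"],2),np.round(r["point"]),"ztop",zt.round(3),"mid",((Q.min(0)+Q.max(0))/2).round(4),"ext",np.ptp(Q,axis=0).round(3),"rect",np.round(cv2.minAreaRect((Q[:,:2]*1000).astype(np.float32))[2],1))
    for r in manip.place_of(n,p)[:2]:
        if r["conf"]>.2: print(" place",n,round(r["conf"],2),np.round(r["point"]),world(p,*r["point"],0.004 if "holder" in n else 0).round(4))
E
python3 w.py w1.png vial
```

```text
1.2 [0.2156 0.4511 0.2313] [-0.      0.2211  0.9753 -0.    ] [1.12 0.24 0.01 1.34 0.   1.57] 0.9987127598985416
cam [0.15  0.482 0.374]
```

Request:
send_rows([
  {"delta_pos":[0,0,0],"spin":-1},
  {"delta_pos":[0,0,0],"spin":-1},
  {"delta_pos":[0,0,0],"spin":-1},
  {"delta_pos":[0,0,0],"spin":-1},
  {"delta_pos":[0,0,0],"spin":-1},
  {"delta_pos":[0,0,0],"spin":-0.1},
  {"delta_pos":[-1,-0.5,0],"spin":0},
  {"delta_pos":[-1,-0.5,0],"spin":0},
  {"delta_pos":[-1,-0.5,0],"spin":0},
  {"delta_pos":[-1,-0.5,0],"spin":0},
], grip=1)

```text
time_s: 2.35
eef_pos: [0.3768, 0.3703, 0.2314]
tcp_rot: [0.0, 0.001, 1.0, 0.0]
contact_force: [0.3, 1.0, 0.9]
opening: 0.997
grasp_force: 0.0
```

Request:
send_rows([
  {"delta_pos":[-0.9,-0.45,0],"spin":0},
  {"delta_pos":[-0.9,-0.45,0],"spin":0},
  {"delta_pos":[-0.9,-0.45,0],"spin":0},
  {"delta_pos":[-0.9,-0.45,0],"spin":0},
  {"delta_pos":[-0.6,-0.3,0],"spin":0},
  {"delta_pos":[-0.3,-0.2,0],"spin":0},
  {"delta_pos":[0,0,0],"spin":0},
  {"delta_pos":[0,0,0],"spin":0},
  {"delta_pos":[0,0,0],"spin":0},
  {"delta_pos":[0,0,0],"spin":0},
])

```text
time_s: 3.35
eef_pos: [0.5543, 0.2799, 0.2317]
tcp_rot: [0.0, -0.001, 1.0, 0.0]
contact_force: [0.3, 0.5, 0.4]
opening: 1.004
grasp_force: 0.0
```

```bash
python3 w.py w2.png vial
```

```text
3.35 [0.5543 0.2799 0.2317] [ 0.e+00 -5.e-04  1.e+00  1.e-04] [0.47 0.49 0.37 1.45 0.   0.47] 1.0037287952786262
cam [0.482 0.28  0.375]
vial 0.69 [318. 217.] ztop 0.053 mid [0.5603 0.2763 0.0511] ext [0.02  0.02  0.006] rect 89.3
```

View pics/w2.png

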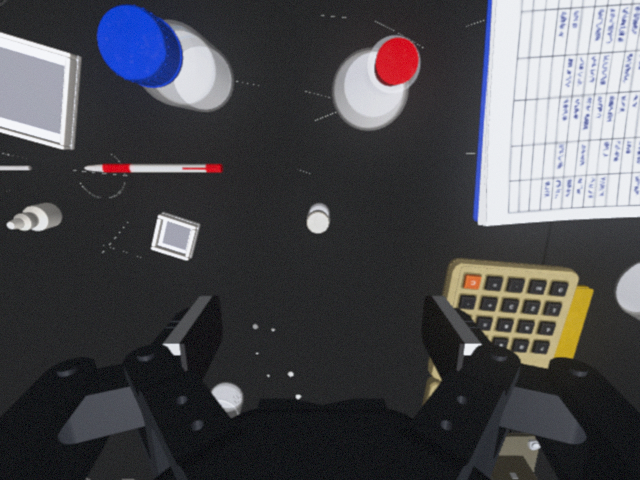

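The wrist view shows the vial alone at (318,217), with the flask at (375,85) and the dropper at (40,215), both well clear. I go down and grip.

Request:
send_rows([
  {"delta_pos":[-0.14,-0.09,0.5],"spin":0},
  {"delta_pos":[0,0,0.7],"spin":0},
  {"delta_pos":[0,0,0.7],"spin":0},
  {"delta_pos":[0,0,0.7],"spin":0},
  {"delta_pos":[0,0,0.7],"spin":0},
  {"delta_pos":[0,0,0.7],"spin":0},
  {"delta_pos":[0,0,0.6],"spin":0},
  {"delta_pos":[0,0,0.4],"spin":0},
  {"delta_pos":[0,0,0.34],"spin":0},
  {"delta_pos":[0,0,0],"spin":0},
])

```text
time_s: 4.5
eef_pos: [0.5594, 0.2747, 0.0156]
tcp_rot: [-0.002, 0.0, 1.0, -0.001]
contact_force: [0.5, -1.0, 0.1]
opening: 0.998
grasp_force: 0.0
```

Request:
send_rows([
  {"delta_pos":[0,0,0],"spin":0},
  {"delta_pos":[0,0,0],"spin":0},
  {"delta_pos":[0,0,0],"spin":0},
  {"delta_pos":[0,0,0],"spin":0},
  {"delta_pos":[0,0,0],"spin":0},
  {"delta_pos":[0,0,0],"spin":0},
  {"delta_pos":[0,0,0],"spin":0},
  {"delta_pos":[0,0,0],"spin":0},
  {"delta_pos":[0,0,0],"spin":0},
  {"delta_pos":[0,0,0],"spin":0},
], grip=0)

```text
time_s: 5.5
eef_pos: [0.5619, 0.2757, 0.0188]
tcp_rot: [0.001, 0.0, 1.0, 0.001]
contact_force: [0.0, 0.2, 6.2]
opening: 0.246
grasp_force: 59.3
```

Request:
send_rows([
  {"delta_pos":[0,0,-0.15],"spin":0},
  {"delta_pos":[0,0,-0.3],"spin":0},
  {"delta_pos":[0,0,-0.6],"spin":0},
  {"delta_pos":[0,0,-0.7],"spin":0},
  {"delta_pos":[0,0,-0.7],"spin":0},
  {"delta_pos":[0,0,-0.7],"spin":0},
  {"delta_pos":[0,0,-0.7],"spin":0},
  {"delta_pos":[0,0,-0.6],"spin":0},
  {"delta_pos":[0,0,-0.3],"spin":0},
  {"delta_pos":[0,-0.2,-0.1],"spin":0},
])

```text
time_s: 6.5
eef_pos: [0.5616, 0.2681, 0.2135]
tcp_rot: [0.001, -0.0, 1.0, 0.001]
contact_force: [-0.1, -0.0, -0.6]
opening: 0.246
grasp_force: 58.7
```

Request:
send_rows([
  {"delta_pos":[0,-0.3,0],"spin":0},
  {"delta_pos":[0,-0.5,0],"spin":0},
  {"delta_pos":[0,-0.7,0],"spin":0},
  {"delta_pos":[0,-0.7,0],"spin":0},
  {"delta_pos":[0,-0.7,0],"spin":0},
  {"delta_pos":[0,-0.7,0],"spin":0},
  {"delta_pos":[0,-0.7,0],"spin":0},
  {"delta_pos":[0,-0.7,0],"spin":0},
  {"delta_pos":[0,-0.7,0],"spin":0},
  {"delta_pos":[0,-0.7,0],"spin":0},
])

```text
time_s: 7.5
eef_pos: [0.5591, 0.0084, 0.2101]
tcp_rot: [-0.002, 0.001, 1.0, -0.0]
contact_force: [0.9, -0.3, -0.7]
opening: 0.244
grasp_force: 58.7
```

Request:
send_rows([
  {"delta_pos":[0,-0.7,0],"spin":0},
  {"delta_pos":[0,-0.7,0],"spin":0},
  {"delta_pos":[0,-0.7,0],"spin":0},
  {"delta_pos":[0,-0.7,0],"spin":0},
  {"delta_pos":[0,-0.5,0],"spin":0},
  {"delta_pos":[0,-0.3,0],"spin":0},
  {"delta_pos":[0,-0.2,0],"spin":0},
  {"delta_pos":[0,0,0],"spin":0},
  {"delta_pos":[0,0,0],"spin":0},
  {"delta_pos":[0,0,0],"spin":0},
])

```text
time_s: 8.5
eef_pos: [0.5608, -0.1398, 0.2117]
tcp_rot: [-0.0, -0.0, 1.0, 0.0]
contact_force: [0.4, -0.5, -0.1]
opening: 0.247
grasp_force: 58.7
```

```bash
python3 w.py w3.png vial small_round_holder
```

```text
8.5 [ 0.5608 -0.1398  0.2117] [-1.e-04 -3.e-04  1.e+00  1.e-04] [-0.24  0.4   0.18  1.35  0.   -0.25] 0.24734221958859418
cam [ 0.488 -0.14   0.354]
vial 0.61 [325. 315.] ztop 0.246 mid [ 0.5595 -0.1398  0.2437] ext [0.021 0.021 0.006] rect 2.2
 place vial 0.87 [325. 285.] [ 0.6475 -0.1364  0.    ]
small_round_holder 0.57 [317. 214.] ztop 0.015 mid [ 0.5618 -0.1456  0.0133] ext [0.047 0.047 0.006] rect 25.6
 place small_round_holder 0.94 [317. 211.] [ 0.5616 -0.1443  0.004 ]
```

View pics/w3.png

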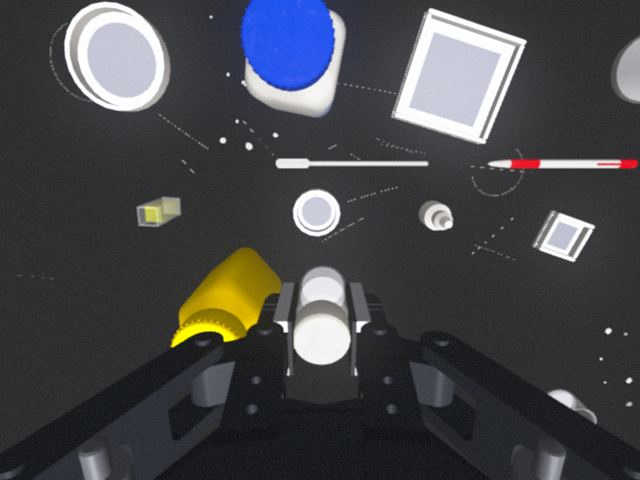

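The vial hangs upright in the fingers at (322,310) and the small round tray is at (317,212). The square bottle's body is at (297,60), and the yellow bottle beside the fingers is at (235,290) but clear. I lower the vial.

Request:
send_rows([
  {"delta_pos":[-0.04,-0.13,0.3],"spin":0},
  {"delta_pos":[0,0,0.6],"spin":0},
  {"delta_pos":[0,0,0.7],"spin":0},
  {"delta_pos":[0,0,0.7],"spin":0},
  {"delta_pos":[0,0,0.7],"spin":0},
  {"delta_pos":[0,0,0.6],"spin":0},
  {"delta_pos":[0,0,0.4],"spin":0},
  {"delta_pos":[0,0,0.3],"spin":0},
  {"delta_pos":[0,0,0.2],"spin":0},
  {"delta_pos":[0,0,0],"spin":0},
])

```text
time_s: 9.75
eef_pos: [0.5616, -0.1458, 0.0305]
tcp_rot: [-0.001, 0.0, 1.0, 0.0]
contact_force: [-0.1, -0.4, -0.3]
opening: 0.248
grasp_force: 58.7
```

Request:
send_rows([
  {"delta_pos":[0,0,0.03],"spin":0},
  {"delta_pos":[0,0,0.03],"spin":0},
  {"delta_pos":[0,0,0.03],"spin":0},
  {"delta_pos":[0,0,0.03],"spin":0},
  {"delta_pos":[0,0,0.03],"spin":0},
  {"delta_pos":[0,0,0.03],"spin":0},
  {"delta_pos":[0,0,0.03],"spin":0},
  {"delta_pos":[0,0,0],"spin":0},
  {"delta_pos":[0,0,0],"spin":0},
  {"delta_pos":[0,0,0],"spin":0},
])

```text
time_s: 10.75
eef_pos: [0.5624, -0.1459, 0.0233]
tcp_rot: [0.0, 0.0, 1.0, 0.0]
contact_force: [0.3, -1.0, -0.2]
opening: 0.247
grasp_force: 58.7
```

Request:
send_rows([
  {"delta_pos":[0,0,0.02],"spin":0},
  {"delta_pos":[0,0,0.02],"spin":0},
  {"delta_pos":[0,0,0.02],"spin":0},
  {"delta_pos":[0,0,0],"spin":0},
  {"delta_pos":[0,0,0],"spin":0},
  {"delta_pos":[0,0,0],"spin":0},
  {"delta_pos":[0,0,0],"spin":0},
  {"delta_pos":[0,0,0],"spin":0},
  {"delta_pos":[0,0,0],"spin":0},
  {"delta_pos":[0,0,0],"spin":0},
])

```text
time_s: 11.75
eef_pos: [0.5627, -0.146, 0.0228]
tcp_rot: [0.001, 0.0, 1.0, -0.0]
contact_force: [-4.0, 1.0, 10.4]
opening: 0.248
grasp_force: 60.0
```

Request:
send_rows([
  {"delta_pos":[0,0,0],"spin":0},
  {"delta_pos":[0,0,0],"spin":0},
  {"delta_pos":[0,0,0],"spin":0},
  {"delta_pos":[0,0,0],"spin":0},
  {"delta_pos":[0,0,0],"spin":0},
  {"delta_pos":[0,0,0],"spin":0},
  {"delta_pos":[0,0,-0.2],"spin":0},
  {"delta_pos":[0,0,-0.3],"spin":0},
  {"delta_pos":[0,0,-0.4],"spin":0},
  {"delta_pos":[0,0,-0.6],"spin":0},
], grip=0.7)

```text
time_s: 12.75
eef_pos: [0.5617, -0.1458, 0.0815]
tcp_rot: [-0.001, 0.0, 1.0, 0.0]
contact_force: [1.2, 0.4, -0.4]
opening: 0.699
grasp_force: 0.0
```

Request:
send_rows([
  {"delta_pos":[0,0,-0.9],"spin":0},
  {"delta_pos":[0,0,-0.9],"spin":0},
  {"delta_pos":[0,0,-0.9],"spin":0},
  {"delta_pos":[0,0,-0.9],"spin":0},
  {"delta_pos":[0.1,-0.9,-0.1],"spin":0},
  {"delta_pos":[0.1,-0.9,0],"spin":0},
  {"delta_pos":[0,-0.9,0],"spin":0},
  {"delta_pos":[0,-0.8,0],"spin":0},
  {"delta_pos":[0,-0.3,0],"spin":0},
  {"delta_pos":[0,0,0],"spin":0},
], grip=1)

```text
time_s: 13.75
eef_pos: [0.5539, -0.2995, 0.2295]
tcp_rot: [0.0, 0.002, 1.0, -0.0]
contact_force: [-0.1, 0.3, -0.5]
opening: 1.001
grasp_force: 0.0
```

```bash
python3 w.py w4.png cuvette vial small_round_holder square_bottle large_round_holder
```

```text
13.75 [ 0.5539 -0.2995  0.2295] [ 4.0e-04  1.7e-03  1.0e+00 -1.0e-04] [-0.5   0.51  0.39  1.45  0.   -0.49] 1.0005719491692247
cam [ 0.481 -0.299  0.372]
cuvette 0.89 [322. 214.] ztop 0.053 mid [ 0.5565 -0.2983  0.051 ] ext [0.019 0.017 0.006] rect 87.5
 place cuvette 0.77 [324. 204.] [ 0.5519 -0.2973  0.    ]
vial 0.58 [472. 221.] ztop 0.057 mid [ 0.5623 -0.147   0.0554] ext [0.021 0.021 0.006] rect 32.1
 place vial 0.55 [462. 214.] [ 0.5644 -0.1425  0.    ]
small_round_holder 0.67 [459. 207.] ztop 0.016 mid [ 0.562 -0.147  0.026] ext [0.047 0.046 0.031] rect 60.4
 place small_round_holder 0.91 [462. 214.] [ 0.5628 -0.1445  0.004 ]
square_bottle 0.81 [508.  68.] ztop 0.138 mid [ 0.433  -0.1605  0.1366] ext [0.054 0.054 0.007] rect 38.7
square_bottle 0.81 [394. 309.] ztop 0.138 mid [ 0.6054 -0.2332  0.1975] ext [0.124 0.048 0.129] rect 16.5
 place square_bottle 0.58 [462.  85.] [ 0.4317 -0.1579  0.    ]
 place square_bottle 0.58 [385. 279.] [ 0.642  -0.2253  0.    ]
large_round_holder 0.93 [296.  68.] ztop 0.017 mid [ 0.4196 -0.3259  0.0155] ext [0.087 0.087 0.006] rect 60.4
 place large_round_holder 0.97 [298.  72.] [ 0.4197 -0.322   0.004 ]
```

View pics/w4.png

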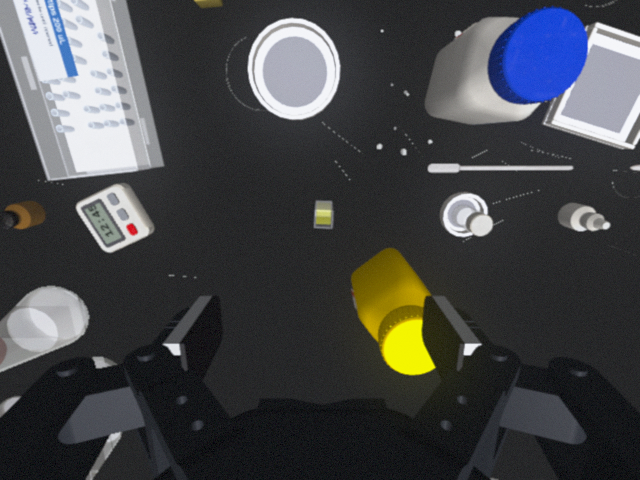

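The vial stands centred in its tray at (465,215). The cuvette at (322,214) is square to the tool, and the yellow bottle at (390,300) is clear of it. I grip with a reduced opening.

Request:
send_rows([
  {"delta_pos":[0.05,0.04,0.4],"spin":0},
  {"delta_pos":[0,0,0.7],"spin":0},
  {"delta_pos":[0,0,0.7],"spin":0},
  {"delta_pos":[0,0,0.7],"spin":0},
  {"delta_pos":[0,0,0.7],"spin":0},
  {"delta_pos":[0,0,0.7],"spin":0},
  {"delta_pos":[0,0,0.6],"spin":0},
  {"delta_pos":[0,0,0.5],"spin":0},
  {"delta_pos":[0,0,0.29],"spin":0},
  {"delta_pos":[0,0,0],"spin":0},
], grip=0.6)

```text
time_s: 15.3
eef_pos: [0.5509, -0.2955, 0.0154]
tcp_rot: [-0.002, 0.0, 1.0, 0.001]
contact_force: [-0.6, 1.3, -0.7]
opening: 0.596
grasp_force: 0.0
```

Request:
send_rows([
  {"delta_pos":[0,0,0],"spin":0},
  {"delta_pos":[0,0,0],"spin":0},
  {"delta_pos":[0,0,0],"spin":0},
  {"delta_pos":[0,0,0],"spin":0},
  {"delta_pos":[0,0,0],"spin":0},
  {"delta_pos":[0,0,0],"spin":0},
  {"delta_pos":[0,0,0],"spin":0},
  {"delta_pos":[0,0,0],"spin":0},
  {"delta_pos":[0,0,0],"spin":0},
  {"delta_pos":[0,0,0],"spin":0},
], grip=0)

```text
time_s: 16.3
eef_pos: [0.5534, -0.2969, 0.019]
tcp_rot: [0.001, 0.0, 1.0, -0.001]
contact_force: [-0.7, 0.7, 6.1]
opening: 0.201
grasp_force: 58.9
```

Request:
send_rows([
  {"delta_pos":[0,0,-0.15],"spin":0},
  {"delta_pos":[0,0,-0.3],"spin":0},
  {"delta_pos":[0,0,-0.6],"spin":0},
  {"delta_pos":[0,0,-0.7],"spin":0},
  {"delta_pos":[0,0,-0.7],"spin":0},
  {"delta_pos":[0,0,-0.7],"spin":0},
  {"delta_pos":[0,0,-0.7],"spin":0},
  {"delta_pos":[0,0,-0.6],"spin":0},
  {"delta_pos":[0,0,-0.3],"spin":0},
  {"delta_pos":[0,0.2,-0.1],"spin":0},
])

```text
time_s: 17.3
eef_pos: [0.5528, -0.2891, 0.2131]
tcp_rot: [0.001, 0.001, 1.0, -0.001]
contact_force: [0.6, 0.4, -1.2]
opening: 0.202
grasp_force: 58.5
```

Request:
send_rows([
  {"delta_pos":[0,0.3,0],"spin":0},
  {"delta_pos":[0,0.5,0],"spin":0},
  {"delta_pos":[0,0.7,0],"spin":0},
  {"delta_pos":[0,0.7,0],"spin":0},
  {"delta_pos":[0,0.7,0],"spin":0},
  {"delta_pos":[0,0.7,0],"spin":0},
  {"delta_pos":[0,0.7,0],"spin":0},
  {"delta_pos":[0,0.7,0],"spin":0},
  {"delta_pos":[0,0.7,0],"spin":0},
  {"delta_pos":[0,0.7,0],"spin":0},
])

```text
time_s: 18.3
eef_pos: [0.5507, -0.0294, 0.2097]
tcp_rot: [-0.002, -0.0, 1.0, 0.0]
contact_force: [-0.1, 0.0, -0.1]
opening: 0.208
grasp_force: 58.5
```

Request:
send_rows([
  {"delta_pos":[-0.1,0.7,0],"spin":0},
  {"delta_pos":[-0.2,0.7,0],"spin":0},
  {"delta_pos":[-0.2,0.7,0],"spin":0},
  {"delta_pos":[-0.2,0.7,0],"spin":0},
  {"delta_pos":[-0.1,0.5,0],"spin":0},
  {"delta_pos":[0,0.3,0],"spin":0},
  {"delta_pos":[0,0.1,0],"spin":0},
  {"delta_pos":[0,0,0],"spin":0},
  {"delta_pos":[0,0,0],"spin":0},
  {"delta_pos":[0,0,0],"spin":0},
])

```text
time_s: 19.3
eef_pos: [0.5844, 0.1147, 0.2114]
tcp_rot: [-0.0, 0.001, 1.0, -0.0]
contact_force: [0.5, 0.2, -0.0]
opening: 0.205
grasp_force: 58.5
```

```bash
python3 w.py w5.png cuvette small_square_holder round_bottle
```

```text
19.3 [0.5844 0.1147 0.2114] [-0.0e+00  1.1e-03  1.0e+00 -1.0e-04] [ 0.19  0.44  0.24  1.37 -0.    0.2 ] 0.20484064739781827
cam [0.512 0.115 0.354]
cuvette 0.92 [318. 326.] ztop 0.245 mid [0.5878 0.1145 0.2444] ext [0.02  0.018 0.008] rect 89.8
 place cuvette 0.59 [320. 289.] [0.6764 0.1126 0.    ]
small_square_holder 0.89 [324. 218.] ztop 0.015 mid [0.587  0.1157 0.0134] ext [0.05  0.051 0.006] rect 71.2
 place small_square_holder 0.6 [321. 214.] [0.5884 0.1143 0.004 ]
round_bottle 0.61 [382.  31.] ztop 0.142 mid [0.4436 0.1615 0.1401] ext [0.009 0.032 0.007] rect 88.0
 place round_bottle 0.93 [373.  38.] [0.4239 0.1624 0.    ]
```

View pics/w5.png

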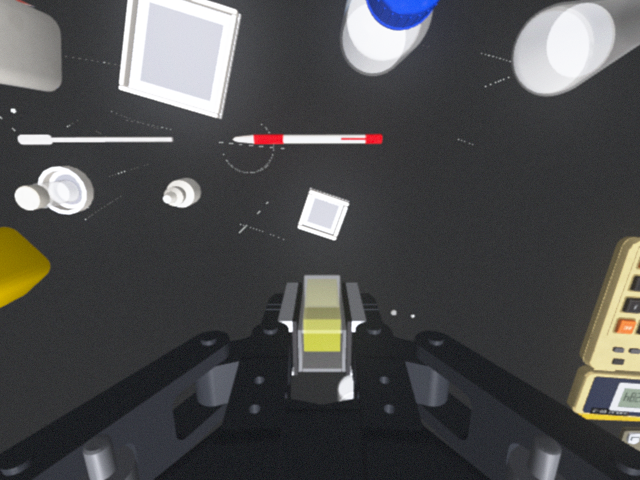

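The cuvette hangs upright at (322,320) with the small square tray straight ahead at (324,214). I lower it.

Request:
send_rows([
  {"delta_pos":[0,0.03,0.3],"spin":0},
  {"delta_pos":[0,0,0.6],"spin":0},
  {"delta_pos":[0,0,0.7],"spin":0},
  {"delta_pos":[0,0,0.7],"spin":0},
  {"delta_pos":[0,0,0.7],"spin":0},
  {"delta_pos":[0,0,0.6],"spin":0},
  {"delta_pos":[0,0,0.4],"spin":0},
  {"delta_pos":[0,0,0.3],"spin":0},
  {"delta_pos":[0,0,0.2],"spin":0},
  {"delta_pos":[0,0,0],"spin":0},
])

```text
time_s: 20.65
eef_pos: [0.5837, 0.1167, 0.03]
tcp_rot: [-0.001, 0.0, 1.0, -0.0]
contact_force: [0.9, -0.0, -0.3]
opening: 0.207
grasp_force: 58.5
```

Request:
send_rows([
  {"delta_pos":[0,0,0.03],"spin":0},
  {"delta_pos":[0,0,0.03],"spin":0},
  {"delta_pos":[0,0,0.03],"spin":0},
  {"delta_pos":[0,0,0.03],"spin":0},
  {"delta_pos":[0,0,0.03],"spin":0},
  {"delta_pos":[0,0,0.03],"spin":0},
  {"delta_pos":[0,0,0.03],"spin":0},
  {"delta_pos":[0,0,0.01],"spin":0},
  {"delta_pos":[0,0,0],"spin":0},
  {"delta_pos":[0,0,0],"spin":0},
])

```text
time_s: 21.65
eef_pos: [0.5846, 0.1169, 0.023]
tcp_rot: [0.0, 0.0, 1.0, 0.0]
contact_force: [-2.1, -0.9, 4.5]
opening: 0.204
grasp_force: 59.2
```

Request:
send_rows([
  {"delta_pos":[0,0,0.01],"spin":0},
  {"delta_pos":[0,0,0],"spin":0},
  {"delta_pos":[0,0,0],"spin":0},
  {"delta_pos":[0,0,0],"spin":0},
  {"delta_pos":[0,0,0],"spin":0},
  {"delta_pos":[0,0,0],"spin":0},
  {"delta_pos":[0,0,-0.2],"spin":0},
  {"delta_pos":[0,0,-0.3],"spin":0},
  {"delta_pos":[0,0,-0.4],"spin":0},
  {"delta_pos":[0,0,-0.6],"spin":0},
], grip=0.7)

```text
time_s: 22.65
eef_pos: [0.5839, 0.1167, 0.0827]
tcp_rot: [-0.001, 0.0, 1.0, -0.0]
contact_force: [-0.1, -0.4, -0.2]
opening: 0.7
grasp_force: 0.0
```

Request:
send_rows([
  {"delta_pos":[0,0,-0.9],"spin":0},
  {"delta_pos":[0,0,-0.9],"spin":0},
  {"delta_pos":[0,0,-0.9],"spin":0},
  {"delta_pos":[0,0,-0.9],"spin":0},
  {"delta_pos":[0.9,0.2,-0.5],"spin":0},
  {"delta_pos":[0.9,0.3,0],"spin":0},
  {"delta_pos":[0.9,0.3,0],"spin":0},
  {"delta_pos":[0.8,0.3,0],"spin":0},
  {"delta_pos":[0.4,0.05,0],"spin":0},
  {"delta_pos":[0,0,0],"spin":0},
], grip=1)

```text
time_s: 23.65
eef_pos: [0.4267, 0.1634, 0.2479]
tcp_rot: [0.001, -0.001, 1.0, 0.0]
contact_force: [0.2, -0.7, -0.7]
opening: 1.003
grasp_force: 0.0
```

```bash
python3 w.py w6.png round_bottle cuvette small_square_holder flask
```

```text
23.65 [0.4267 0.1634 0.2479] [ 8.e-04 -6.e-04  1.e+00  4.e-04] [ 0.37  0.15 -0.07  1.35  0.    0.36] 1.0034779589583744
cam [0.354 0.163 0.391]
round_bottle 0.85 [320. 218.] ztop 0.143 mid [0.4256 0.1622 0.1407] ext [0.041 0.042 0.006] rect 1.8
 place round_bottle 0.92 [322. 199.] [0.4228 0.1634 0.    ]
cuvette 0.69 [278. 336.] ztop 0.057 mid [0.5873 0.1168 0.0552] ext [0.019 0.018 0.006] rect 88.6
cuvette 0.68 [ 84. 307.] ztop 0.016 mid [ 0.5611 -0.1447  0.0164] ext [0.047 0.047 0.012] rect 33.1
 place cuvette 0.85 [282. 326.] [0.5881 0.1129 0.    ]
small_square_holder 0.98 [285. 327.] ztop 0.016 mid [0.5869 0.1149 0.0143] ext [0.052 0.051 0.007] rect 71.3
 place small_square_holder 0.8 [287. 328.] [0.5884 0.1192 0.004 ]
flask 0.86 [480. 224.] ztop 0.137 mid [0.4352 0.3271 0.1354] ext [0.027 0.027 0.007] rect 15.0
flask 0.25 [164. 211.] ztop 0.017 mid [ 0.4364 -0.0143  0.0153] ext [0.111 0.111 0.006] rect 74.0
 place flask 0.69 [458. 214.] [0.4396 0.3237 0.    ]
```

View pics/w6.png

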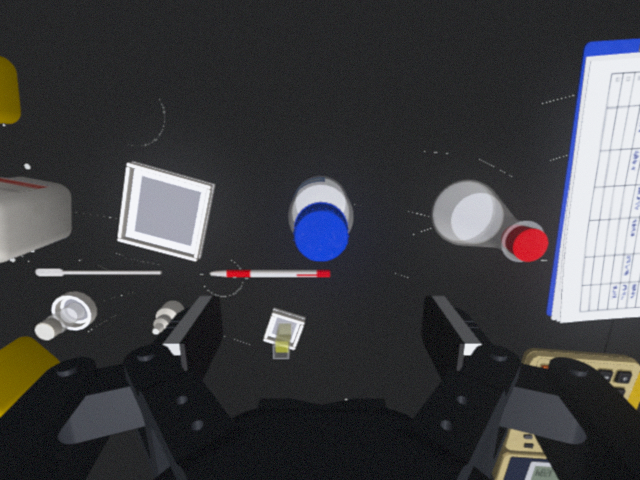

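The cuvette stands in its tray at (283,335). The round bottle's cap is at (321,230), nearly under the tool, and the flask at (470,215) is clear. I grip the cap.

Request:
send_rows([
  {"delta_pos":[0.03,-0.03,0.3],"spin":0},
  {"delta_pos":[0,0,0.5],"spin":0},
  {"delta_pos":[0,0,0.5],"spin":0},
  {"delta_pos":[0,0,0.5],"spin":0},
  {"delta_pos":[0,0,0.5],"spin":0},
  {"delta_pos":[0,0,0.5],"spin":0},
  {"delta_pos":[0,0,0.3],"spin":0},
  {"delta_pos":[0,0,0.2],"spin":0},
  {"delta_pos":[0,0,0],"spin":0},
  {"delta_pos":[0,0,0],"spin":0},
])

```text
time_s: 25.1
eef_pos: [0.4278, 0.1618, 0.1144]
tcp_rot: [0.0, 0.0, 1.0, 0.0]
contact_force: [0.3, 0.8, -0.3]
opening: 1.004
grasp_force: 0.0
```

Request:
send_rows([
  {"delta_pos":[0,0,0],"spin":0},
  {"delta_pos":[0,0,0],"spin":0},
  {"delta_pos":[0,0,0],"spin":0},
  {"delta_pos":[0,0,0],"spin":0},
  {"delta_pos":[0,0,0],"spin":0},
  {"delta_pos":[0,0,0],"spin":0},
  {"delta_pos":[0,0,0],"spin":0},
  {"delta_pos":[0,0,0],"spin":0},
  {"delta_pos":[0,0,0],"spin":0},
  {"delta_pos":[0,0,0],"spin":0},
], grip=0)

```text
time_s: 26.1
eef_pos: [0.4285, 0.1622, 0.1151]
tcp_rot: [0.001, 0.0, 1.0, 0.001]
contact_force: [1.4, 0.2, 5.7]
opening: 0.47
grasp_force: 61.0
```

Request:
send_rows([
  {"delta_pos":[0,0,-0.1],"spin":0},
  {"delta_pos":[0,0,-0.2],"spin":0},
  {"delta_pos":[0,0,-0.4],"spin":0},
  {"delta_pos":[0,0,-0.6],"spin":0},
  {"delta_pos":[0,0,-0.7],"spin":0},
  {"delta_pos":[0,0,-0.7],"spin":0},
  {"delta_pos":[0,0,-0.7],"spin":0},
  {"delta_pos":[0,0,-0.5],"spin":0},
  {"delta_pos":[0,0,-0.3],"spin":0},
  {"delta_pos":[0,0,-0.1],"spin":0},
])

```text
time_s: 27.1
eef_pos: [0.4275, 0.1618, 0.2875]
tcp_rot: [0.001, 0.0, 1.0, 0.0]
contact_force: [0.0, -0.1, -1.6]
opening: 0.468
grasp_force: 60.4
```

Request:
send_rows([
  {"delta_pos":[0,-0.1,0],"spin":0},
  {"delta_pos":[0,-0.2,0],"spin":0},
  {"delta_pos":[0,-0.3,0],"spin":0},
  {"delta_pos":[0,-0.4,0],"spin":0},
  {"delta_pos":[0,-0.5,0],"spin":0},
  {"delta_pos":[0,-0.5,0],"spin":0},
  {"delta_pos":[0,-0.5,0],"spin":0},
  {"delta_pos":[0,-0.5,0],"spin":0},
  {"delta_pos":[0,-0.5,0],"spin":0},
  {"delta_pos":[0,-0.5,0],"spin":0},
])

```text
time_s: 28.1
eef_pos: [0.4264, 0.0, 0.2854]
tcp_rot: [-0.001, 0.001, 1.0, -0.0]
contact_force: [-0.0, 0.4, -1.3]
opening: 0.472
grasp_force: 60.3
```

Request:
send_rows([
  {"delta_pos":[0,-0.5,0],"spin":0},
  {"delta_pos":[0,-0.5,0],"spin":0},
  {"delta_pos":[0,-0.5,0],"spin":0},
  {"delta_pos":[0,-0.5,0],"spin":0},
  {"delta_pos":[0,-0.5,0],"spin":0},
  {"delta_pos":[0,-0.5,0],"spin":0},
  {"delta_pos":[0,-0.5,0],"spin":0},
  {"delta_pos":[0,-0.5,0],"spin":0},
  {"delta_pos":[0,-0.5,0],"spin":0},
  {"delta_pos":[0,-0.5,0],"spin":0},
])

```text
time_s: 29.1
eef_pos: [0.4258, -0.1997, 0.2853]
tcp_rot: [-0.001, 0.001, 1.0, 0.0]
contact_force: [0.5, 0.3, -1.0]
opening: 0.473
grasp_force: 60.3
```

Request:
send_rows([
  {"delta_pos":[0.05,-0.5,0],"spin":0},
  {"delta_pos":[0.05,-0.5,0],"spin":0},
  {"delta_pos":[0.05,-0.5,0],"spin":0},
  {"delta_pos":[0.05,-0.5,0],"spin":0},
  {"delta_pos":[0,-0.5,0],"spin":0},
  {"delta_pos":[0,-0.3,0],"spin":0},
  {"delta_pos":[0,-0.2,0],"spin":0},
  {"delta_pos":[0,-0.1,0],"spin":0},
  {"delta_pos":[0,0,0],"spin":0},
  {"delta_pos":[0,0,0],"spin":0},
])

```text
time_s: 30.1
eef_pos: [0.419, -0.3217, 0.2861]
tcp_rot: [-0.0, 0.0, 1.0, 0.0]
contact_force: [0.3, 0.2, -1.5]
opening: 0.464
grasp_force: 60.4
```

```bash
python3 w.py w7.png round_bottle large_round_holder
```

```text
30.1 [ 0.419  -0.3217  0.2861] [-0.e+00  1.e-04  1.e+00  2.e-04] [-0.65  0.28  0.2   1.49  0.   -0.65] 0.4644978859334572
cam [ 0.347 -0.322  0.429]
round_bottle 0.6 [324. 283.] ztop 0.314 mid [ 0.4166 -0.3218  0.3116] ext [0.042 0.04  0.006] rect 1.5
 place round_bottle 0.64 [324. 233.] [ 0.4663 -0.3184  0.    ]
large_round_holder 0.56 [319. 186.] ztop 0.181 mid [ 0.3927 -0.3239  0.1825] ext [0.014 0.047 0.008] rect 5.6
 place large_round_holder 0.82 [321. 196.] [ 0.4168 -0.3229  0.004 ]
```

View pics/w7.png

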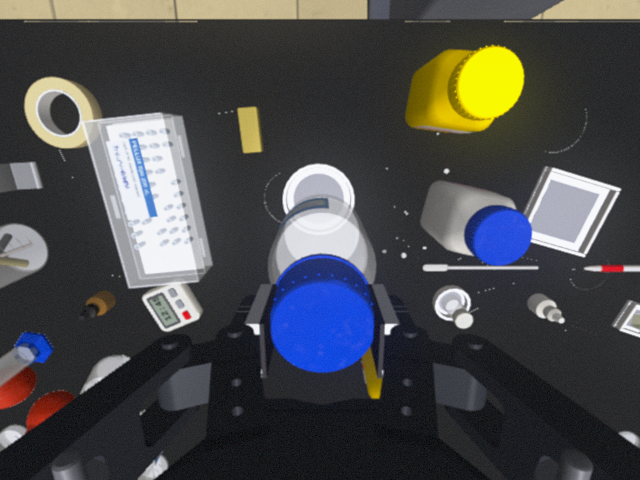

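The round bottle hangs upright over the large round tray (tray at (319,190), cap at (322,310)). I lower it.

Request:
send_rows([
  {"delta_pos":[-0.06,-0.05,0.3],"spin":0},
  {"delta_pos":[0,0,0.5],"spin":0},
  {"delta_pos":[0,0,0.6],"spin":0},
  {"delta_pos":[0,0,0.6],"spin":0},
  {"delta_pos":[0,0,0.6],"spin":0},
  {"delta_pos":[0,0,0.6],"spin":0},
  {"delta_pos":[0,0,0.4],"spin":0},
  {"delta_pos":[0,0,0.2],"spin":0},
  {"delta_pos":[0,0,0.1],"spin":0},
  {"delta_pos":[0,0,0.05],"spin":0},
])

```text
time_s: 31.35
eef_pos: [0.4216, -0.3243, 0.1281]
tcp_rot: [0.0, 0.0, 1.0, -0.0]
contact_force: [-0.4, -0.8, -1.3]
opening: 0.469
grasp_force: 60.4
```

Request:
send_rows([
  {"delta_pos":[0,0,0.03],"spin":0},
  {"delta_pos":[0,0,0.03],"spin":0},
  {"delta_pos":[0,0,0.03],"spin":0},
  {"delta_pos":[0,0,0.03],"spin":0},
  {"delta_pos":[0,0,0.03],"spin":0},
  {"delta_pos":[0,0,0.02],"spin":0},
  {"delta_pos":[0,0,0.02],"spin":0},
  {"delta_pos":[0,0,0.02],"spin":0},
  {"delta_pos":[0,0,0],"spin":0},
  {"delta_pos":[0,0,0],"spin":0},
])

```text
time_s: 32.35
eef_pos: [0.4214, -0.3242, 0.1197]
tcp_rot: [-0.0, 0.0, 1.0, -0.0]
contact_force: [-0.1, -0.7, -2.2]
opening: 0.469
grasp_force: 60.4
```

Request:
send_rows([
  {"delta_pos":[0,0,0.02],"spin":0},
  {"delta_pos":[0,0,0.02],"spin":0},
  {"delta_pos":[0,0,0.02],"spin":0},
  {"delta_pos":[0,0,0.01],"spin":0},
  {"delta_pos":[0,0,0],"spin":0},
  {"delta_pos":[0,0,0],"spin":0},
  {"delta_pos":[0,0,0],"spin":0},
  {"delta_pos":[0,0,0],"spin":0},
  {"delta_pos":[0,0,0],"spin":0},
  {"delta_pos":[0,0,0],"spin":0},
])

```text
time_s: 33.35
eef_pos: [0.422, -0.3244, 0.1191]
tcp_rot: [0.001, 0.0, 1.0, -0.001]
contact_force: [-1.9, 1.9, 10.0]
opening: 0.471
grasp_force: 62.0
```

Request:
send_rows([
  {"delta_pos":[0,0,0],"spin":0},
  {"delta_pos":[0,0,0],"spin":0},
  {"delta_pos":[0,0,0],"spin":0},
  {"delta_pos":[0,0,0],"spin":0},
  {"delta_pos":[0,0,0],"spin":0},
  {"delta_pos":[0,0,0],"spin":0},
  {"delta_pos":[0,0,-0.2],"spin":0},
  {"delta_pos":[0,0,-0.3],"spin":0},
  {"delta_pos":[0,0,-0.4],"spin":0},
  {"delta_pos":[0,0,-0.7],"spin":0},
], grip=0.9)

```text
time_s: 34.35
eef_pos: [0.4206, -0.3236, 0.1811]
tcp_rot: [-0.001, 0.0, 1.0, 0.001]
contact_force: [1.0, -0.4, -0.1]
opening: 0.899
grasp_force: 0.0
```

Request:
send_rows([
  {"delta_pos":[0,0,-0.8],"spin":0},
  {"delta_pos":[0,0,-0.8],"spin":0},
  {"delta_pos":[0,0.3,-0.3],"spin":0},
  {"delta_pos":[-0.1,0.9,0],"spin":0},
  {"delta_pos":[-0.1,0.9,0],"spin":0},
  {"delta_pos":[-0.1,0.9,0],"spin":0},
  {"delta_pos":[0,0.8,0],"spin":0},
  {"delta_pos":[0,0.3,0],"spin":0},
  {"delta_pos":[0,0,0],"spin":0},
  {"delta_pos":[0,0,0],"spin":0},
], grip=1)

```text
time_s: 35.35
eef_pos: [0.4336, -0.1606, 0.2571]
tcp_rot: [0.0, 0.0, 1.0, -0.0]
contact_force: [-0.2, -0.3, 0.6]
opening: 1.003
grasp_force: 0.0
```

```bash
python3 w.py w8.png square_bottle large_square_holder round_bottle large_round_holder
python3 - <<'E'
from h import *
p=manip.grab_frame("wrist")
# body bottom edges / shoulder: points 20..118 mm near the bottle -> vertical faces; fit yaw
P=cloud(p,np.ones((480,640),bool));d=np.hypot(P[:,0]-.432,P[:,1]+.159)
for lo,hi in [(.1,.12),(.03,.1)]:
    Q=P[(d<.055)&(P[:,2]>lo)&(P[:,2]<hi)]
    if len(Q)>20: print(lo,len(Q),cv2.minAreaRect((Q[:,:2]*1000).astype(np.float32)))
E
```

```text
35.35 [ 0.4336 -0.1606  0.2571] [ 2.e-04  3.e-04  1.e+00 -4.e-04] [-0.35  0.16 -0.03  1.38 -0.   -0.35] 1.0027366009698928
cam [ 0.361 -0.16   0.4  ]
square_bottle 0.76 [288.  66.] ztop 0.138 mid [ 0.305  -0.1886  0.1366] ext [0.054 0.054 0.006] rect 62.4
square_bottle 0.61 [266. 379.] ztop 0.119 mid [ 0.6217 -0.2373  0.1229] ext [0.015 0.024 0.016] rect 30.4
square_bottle 0.56 [325. 213.] ztop 0.138 mid [ 0.4323 -0.1598  0.1365] ext [0.054 0.053 0.006] rect 78.1
 place square_bottle 0.74 [297.  85.] [ 0.3061 -0.187   0.    ]
 place square_bottle 0.73 [324. 201.] [ 0.433  -0.1581  0.    ]
large_square_holder 0.59 [324. 214.] ztop 0.138 mid [ 0.4323 -0.1597  0.1365] ext [0.054 0.053 0.006] rect 20.5
large_square_holder 0.56 [446. 203.] ztop 0.017 mid [ 0.4361 -0.016   0.0156] ext [0.111 0.113 0.006] rect 74.0
 place large_square_holder 0.85 [446. 203.] [ 0.4354 -0.0149  0.004 ]
round_bottle 0.64 [147. 202.] ztop 0.147 mid [ 0.4205 -0.3236  0.1448] ext [0.042 0.042 0.006] rect 54.2
round_bottle 0.23 [324. 213.] ztop 0.138 mid [ 0.4323 -0.1597  0.1366] ext [0.054 0.053 0.006] rect 41.5
 place round_bottle 0.56 [183. 191.] [ 0.4212 -0.3238  0.    ]
large_round_holder 0.97 [201. 170.] ztop 0.017 mid [ 0.4197 -0.3211  0.0409] ext [0.087 0.078 0.057] rect 22.7
 place large_round_holder 0.6 [325. 200.] [ 0.4312 -0.1572  0.004 ]
0.1 772 ((420.87890625, -162.2984161376953), (43.092430114746094, 65.91907501220703), 13.998138427734375)
0.03 1075 ((431.8458557128906, -159.52215576171875), (65.99735260009766, 65.32585144042969), 79.12903594970703)
```

View pics/w8.png

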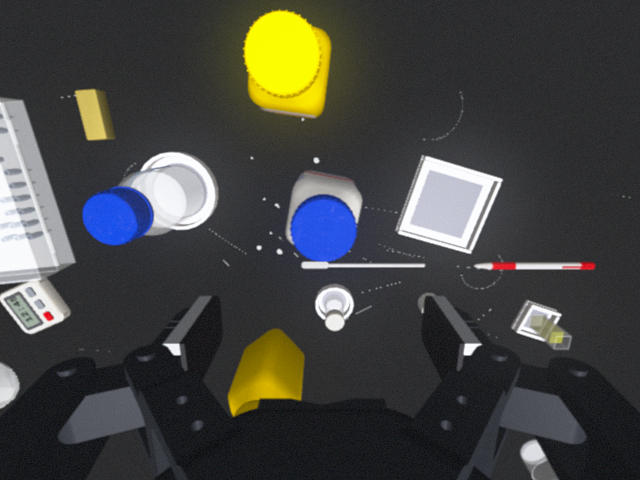

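The round bottle stands in its tray at (178,195) and the vial and cuvette are fine. The square bottle's cap is at (324,228), with its body edges at 79° against the tray's 74°, so it needs about one spin unit. I grip the cap.

Request:
send_rows([
  {"delta_pos":[0.03,0.02,0.3],"spin":0},
  {"delta_pos":[0,0,0.5],"spin":0},
  {"delta_pos":[0,0,0.5],"spin":0},
  {"delta_pos":[0,0,0.5],"spin":0},
  {"delta_pos":[0,0,0.5],"spin":0},
  {"delta_pos":[0,0,0.5],"spin":0},
  {"delta_pos":[0,0,0.4],"spin":0},
  {"delta_pos":[0,0,0.2],"spin":0},
  {"delta_pos":[0,0,0.07],"spin":0},
  {"delta_pos":[0,0,0],"spin":0},
])

```text
time_s: 36.85
eef_pos: [0.4325, -0.1595, 0.1182]
tcp_rot: [0.0, 0.0, 1.0, -0.0]
contact_force: [0.1, -0.6, 0.4]
opening: 0.997
grasp_force: 0.0
```

Request:
send_rows([
  {"delta_pos":[0,0,0],"spin":0},
  {"delta_pos":[0,0,0],"spin":0},
  {"delta_pos":[0,0,0],"spin":0},
  {"delta_pos":[0,0,0],"spin":0},
  {"delta_pos":[0,0,0],"spin":0},
  {"delta_pos":[0,0,0],"spin":0},
  {"delta_pos":[0,0,0],"spin":0},
  {"delta_pos":[0,0,0],"spin":0},
  {"delta_pos":[0,0,0],"spin":0},
  {"delta_pos":[0,0,0],"spin":0},
], grip=0)

```text
time_s: 37.85
eef_pos: [0.4337, -0.1597, 0.1195]
tcp_rot: [0.002, 0.0, 1.0, -0.0]
contact_force: [-0.3, 0.2, 7.0]
opening: 0.605
grasp_force: 63.2
```

Request:
send_rows([
  {"delta_pos":[0,0,-0.1],"spin":0},
  {"delta_pos":[0,0,-0.2],"spin":0},
  {"delta_pos":[0,0,-0.4],"spin":0},
  {"delta_pos":[0,0,-0.5],"spin":0},
  {"delta_pos":[0,0,-0.5],"spin":0},
  {"delta_pos":[0,0,-0.4],"spin":0},
  {"delta_pos":[0,0,-0.2],"spin":0},
  {"delta_pos":[0,0,-0.1],"spin":0},
  {"delta_pos":[0,0.1,0],"spin":0},
  {"delta_pos":[0,0.2,0],"spin":0},
])

```text
time_s: 38.85
eef_pos: [0.4318, -0.1472, 0.2132]
tcp_rot: [-0.001, 0.001, 1.0, 0.0]
contact_force: [0.3, 0.3, -2.2]
opening: 0.608
grasp_force: 62.9
```

Request:
send_rows([
  {"delta_pos":[0,0.3,0],"spin":0},
  {"delta_pos":[0,0.4,0],"spin":0},
  {"delta_pos":[0,0.5,0],"spin":0},
  {"delta_pos":[0,0.5,0],"spin":0},
  {"delta_pos":[0,0.5,0],"spin":0},
  {"delta_pos":[-0.04,0.5,0],"spin":0},
  {"delta_pos":[-0.04,0.3,0],"spin":0},
  {"delta_pos":[0,0.2,0],"spin":0},
  {"delta_pos":[0,0.1,0],"spin":0},
  {"delta_pos":[0,0,0],"spin":0},
])

```text
time_s: 39.85
eef_pos: [0.4355, -0.0152, 0.214]
tcp_rot: [-0.0, 0.0, 1.0, -0.0]
contact_force: [1.0, -0.3, -2.0]
opening: 0.605
grasp_force: 63.0
```

Request:
send_rows([
  {"delta_pos":[0,0,0],"spin":0.5},
  {"delta_pos":[0,0,0],"spin":0.5},
  {"delta_pos":[0,0,0],"spin":0.1},
  {"delta_pos":[0,0,0],"spin":0},
  {"delta_pos":[0,0,0],"spin":0},
  {"delta_pos":[0,0,0],"spin":0},
  {"delta_pos":[0,0,0],"spin":0},
  {"delta_pos":[0,0,0],"spin":0},
  {"delta_pos":[0,0,0],"spin":0},
  {"delta_pos":[0,0,0],"spin":0},
])

```text
time_s: 40.85
eef_pos: [0.4356, -0.0154, 0.2141]
tcp_rot: [-0.0, 0.048, 0.999, 0.0]
contact_force: [-0.2, -0.1, -1.8]
opening: 0.607
grasp_force: 63.0
```

```bash
python3 w.py w9.png square_bottle large_square_holder
python3 - <<'E'
from h import *
p=manip.grab_frame("top");save(p,"top9.png")
P=cloud(p,np.ones((480,640),bool));Q=P[(np.hypot(P[:,0]-.436,P[:,1]+.015)<.08)&(P[:,2]>.01)&(P[:,2]<.025)]
print("tray",len(Q),cv2.minAreaRect((Q[:,:2]*1000).astype(np.float32)))
E
```

```text
40.85 [ 0.4356 -0.0154  0.2141] [-0.      0.0483  0.9988  0.    ] [-0.04  0.12 -0.19  1.26  0.    0.06] 0.6074484760962797
cam [ 0.363 -0.008  0.357]
square_bottle 0.91 [161. 448.] ztop 0.128 mid [ 0.6349 -0.2006  0.1288] ext [0.016 0.007 0.012] rect 19.5
square_bottle 0.82 [324. 279.] ztop 0.233 mid [ 0.4342 -0.0157  0.231 ] ext [0.053 0.053 0.006] rect 83.2
square_bottle 0.6 [76. 81.] ztop 0.138 mid [ 0.305  -0.1814  0.1363] ext [0.054 0.041 0.006] rect 70.9
 place square_bottle 0.88 [135.  95.] [ 0.3065 -0.1854  0.    ]
 place square_bottle 0.74 [325. 231.] [ 0.4606 -0.0147  0.    ]
large_square_holder 0.72 [326. 178.] ztop 0.018 mid [ 0.4065 -0.0103  0.0772] ext [0.052 0.1   0.128] rect 74.4
tray 0 ((0.0, 0.0), (0.0, 0.0), 0.0)
```

View pics/w9.png

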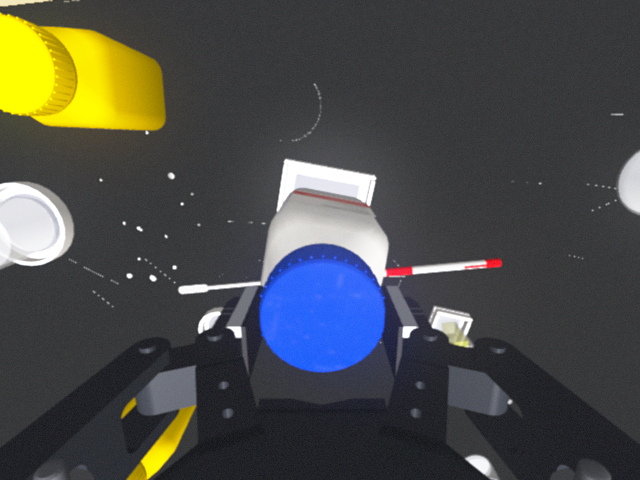

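The square bottle hangs upright at (325,270) with its near face parallel to the tray's near side at (330,168). I lower it.

Request:
send_rows([
  {"delta_pos":[-0.03,0.02,0.2],"spin":0},
  {"delta_pos":[0,0,0.3],"spin":0},
  {"delta_pos":[0,0,0.4],"spin":0},
  {"delta_pos":[0,0,0.4],"spin":0},
  {"delta_pos":[0,0,0.3],"spin":0},
  {"delta_pos":[0,0,0.2],"spin":0},
  {"delta_pos":[0,0,0.1],"spin":0},
  {"delta_pos":[0,0,0.1],"spin":0},
  {"delta_pos":[0,0,0.05],"spin":0},
  {"delta_pos":[0,0,0],"spin":0},
])

```text
time_s: 42.15
eef_pos: [0.4371, -0.0147, 0.1322]
tcp_rot: [0.0, 0.048, 0.999, 0.0]
contact_force: [0.1, -0.8, -1.9]
opening: 0.603
grasp_force: 63.0
```

Request:
send_rows([
  {"delta_pos":[0,0,0.03],"spin":0},
  {"delta_pos":[0,0,0.03],"spin":0},
  {"delta_pos":[0,0,0.03],"spin":0},
  {"delta_pos":[0,0,0.03],"spin":0},
  {"delta_pos":[0,0,0.03],"spin":0},
  {"delta_pos":[0,0,0.03],"spin":0},
  {"delta_pos":[0,0,0.02],"spin":0},
  {"delta_pos":[0,0,0],"spin":0},
  {"delta_pos":[0,0,0],"spin":0},
  {"delta_pos":[0,0,0],"spin":0},
])

```text
time_s: 43.15
eef_pos: [0.4369, -0.0148, 0.1241]
tcp_rot: [0.0, 0.048, 0.999, -0.0]
contact_force: [-0.2, 0.2, -1.7]
opening: 0.601
grasp_force: 63.0
```

Request:
send_rows([
  {"delta_pos":[0,0,0.02],"spin":0},
  {"delta_pos":[0,0,0.02],"spin":0},
  {"delta_pos":[0,0,0.02],"spin":0},
  {"delta_pos":[0,0,0.01],"spin":0},
  {"delta_pos":[0,0,0],"spin":0},
  {"delta_pos":[0,0,0],"spin":0},
  {"delta_pos":[0,0,0],"spin":0},
  {"delta_pos":[0,0,0],"spin":0},
  {"delta_pos":[0,0,0],"spin":0},
  {"delta_pos":[0,0,0],"spin":0},
])

```text
time_s: 44.15
eef_pos: [0.438, -0.0148, 0.1236]
tcp_rot: [0.002, 0.048, 0.999, -0.0]
contact_force: [-3.2, 0.5, 12.3]
opening: 0.612
grasp_force: 64.2
```

Contact is made, so I release, retreat and check everything.

Request:
send_rows([
  {"delta_pos":[0,0,0],"spin":0},
  {"delta_pos":[0,0,0],"spin":0},
  {"delta_pos":[0,0,0],"spin":0},
  {"delta_pos":[0,0,0],"spin":0},
  {"delta_pos":[0,0,0],"spin":0},
  {"delta_pos":[0,0,0],"spin":0},
  {"delta_pos":[0,0,-0.2],"spin":0},
  {"delta_pos":[0,0,-0.3],"spin":0},
  {"delta_pos":[0,0,-0.4],"spin":0},
  {"delta_pos":[0,0,-0.6],"spin":0},
], grip=1)

```text
time_s: 45.15
eef_pos: [0.4361, -0.0147, 0.1815]
tcp_rot: [-0.001, 0.048, 0.999, -0.0]
contact_force: [0.5, -0.7, -1.0]
opening: 1.005
grasp_force: 0.0
```

Request:
send_rows([
  {"delta_pos":[0,0,-0.8],"spin":0},
  {"delta_pos":[0,0,-0.8],"spin":0},
  {"delta_pos":[0,0,-0.8],"spin":0},
  {"delta_pos":[0.5,0,-0.3],"spin":0},
  {"delta_pos":[0.5,0,0],"spin":0},
  {"delta_pos":[0.5,0,0],"spin":0},
  {"delta_pos":[0.3,0,0],"spin":0},
  {"delta_pos":[0,0,0],"spin":0},
  {"delta_pos":[0,0,0],"spin":0},
  {"delta_pos":[0,0,0],"spin":0},
])

```text
time_s: 46.15
eef_pos: [0.366, -0.0078, 0.2893]
tcp_rot: [0.0, 0.048, 0.999, 0.0]
contact_force: [0.9, 0.3, -1.0]
opening: 0.999
grasp_force: 0.0
```

```bash
sed -i 's/grab_frame("wrist")/grab_frame("wrist")/' w.py; python3 w.py w10.png square_bottle large_square_holder flask dropper vial cuvette round_bottle
python3 - <<'E'
from h import *
p=manip.grab_frame("scene");save(p,"scene10.png")
E
```

```text
46.15 [ 0.366  -0.0078  0.2893] [2.000e-04 4.840e-02 9.988e-01 0.000e+00] [-0.02 -0.05 -0.17  1.45 -0.    0.08] 0.9991412965026351
cam [ 0.294 -0.001  0.432]
square_bottle 0.93 [324. 272.] ztop 0.142 mid [ 0.4379 -0.0147  0.1403] ext [0.054 0.054 0.006] rect 53.8
square_bottle 0.86 [138. 170.] ztop 0.138 mid [ 0.3045 -0.188   0.1366] ext [0.054 0.053 0.007] rect 6.7
square_bottle 0.7 [145. 463.] ztop 0.138 mid [ 0.4962 -0.14    0.2527] ext [0.301 0.223 0.238] rect 56.2
 place square_bottle 0.62 [173. 164.] [ 0.3069 -0.1877  0.    ]
 place square_bottle 0.57 [323. 254.] [ 0.4427 -0.0135  0.    ]
large_square_holder 0.92 [311. 222.] ztop 0.018 mid [ 0.4248 -0.0156  0.0515] ext [0.089 0.112 0.078] rect 73.8
flask 0.95 [597. 232.] ztop 0.093 mid [0.4358 0.3165 0.0945] ext [0.031 0.013 0.013] rect 5.9
 place flask 0.59 [421. 340.] [0.5878 0.1151 0.    ]
 place flask 0.56 [581. 226.] [0.438  0.3264 0.    ]
dropper 0.59 [324. 341.] ztop 0.053 mid [ 0.563  -0.0241  0.0512] ext [0.008 0.008 0.005] rect 33.5
 place dropper 0.94 [324. 333.] [ 0.5631 -0.0234  0.    ]
vial 0.89 [237. 352.] ztop 0.057 mid [ 0.5616 -0.1461  0.055 ] ext [0.021 0.021 0.006] rect 58.7
vial 0.45 [596. 233.] ztop 0.093 mid [0.4358 0.3165 0.0945] ext [0.031 0.013 0.013] rect 5.9
 place vial 0.67 [241. 340.] [ 0.5632 -0.1451  0.    ]
cuvette 0.48 [423. 354.] ztop 0.057 mid [0.488  0.0758 0.1878] ext [0.216 0.085 0.272] rect 21.5
 place cuvette 0.58 [421. 343.] [0.5926 0.1153 0.    ]
round_bottle 0.96 [ 56. 279.] ztop 0.146 mid [ 0.4223 -0.3127  0.1442] ext [0.039 0.022 0.007] rect 74.4
 place round_bottle 0.73 [ 92. 259.] [ 0.4193 -0.3242  0.    ]
```

View pics/scene10.png

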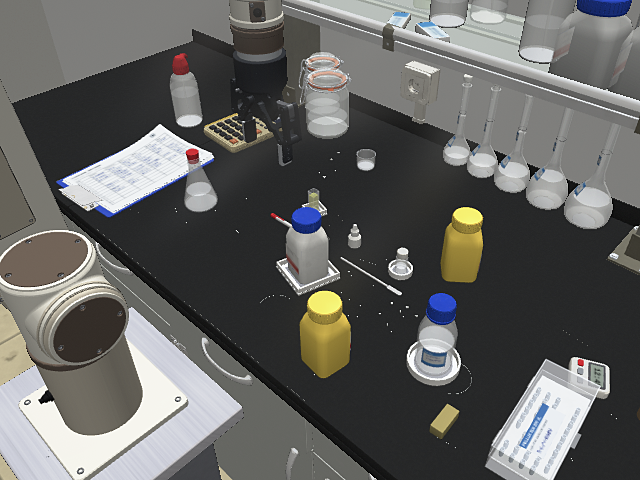

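The scene picture shows all four samples upright in their own trays: the square bottle at (307,250), the round bottle at (436,335), the vial at (401,263) and the cuvette at (314,203). The flask (200,185) and the dropper (355,237) have not moved, and the gripper is clear. I hand in.

```bash
python3 -c "
from plant import manip
print(manip.hand_in())"
```

```text
the job is handed in; nothing more can be done
None
```

All four samples stand upright and released in their own trays, the flask and dropper bottle are where they started, and the job was handed in at about 46 s; the hand-in returned no verdict.

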